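# Thread the plunger through both guide bushings of the eyelet press

## Task

The plunger has been taken out of the green eyelet press. Pull the plunger with the red knob out of the wooden block, thread it from above down through the upper brass bushing and then through the lower one, and finish still holding it there in the gripper, its tip hanging still in the open gap between the lower bushing and the anvil and touching neither the anvil nor the base, so that I can fit the retaining clip; do not let go at the end: the program finishes while holding it. Leave the black-knobbed plunger in the block and the tin, the green-labelled bottle and the brush where they are.

Things in the scene. Friction and masses are not known exactly. Their poses are not given: they have to be found in the camera images.
- plunger_knob (a point): The plunger to fit: a loose upright steel rod, 155 mm long, with a red cylindrical knob with thin black bands on top (24 mm diameter, 30 mm high), 0.12 to 0.25 kg, starting upright in one of the two holes of the wooden block. This point is the centre of the knob, 15 mm below the top of the knob and 140 mm above the tip; z points up along the rod. Below the knob the shaft is 125 mm long and 16 mm in diameter; its lowest 10 mm taper to a flat tip of 9 mm.
- plunger_tip (a point): The centre of the flat tip at the lower end of the red-knobbed plunger, 140 mm below the knob's centre; z points up along the rod. At the start it stands 12 mm above the bench, on the floor of its hole.
- plunger: The red-knobbed plunger as a whole; its origin is at the tip, z up along the rod (see plunger_knob).
- spare_knob (a point): Another plunger that does not fit and stays in the other hole of the block: black knob of the same size with grey bands, stepped shaft 22 mm in diameter above and 16 mm below. This point is the centre of its knob.
- press: Green C-frame eyelet press, fixed to the bench. The origin is the centre of the underside of its base plate (140 x 104 x 12 mm); x points from the open front to the column at the back. The column (34 mm wide, x = 30 to 60 mm) reaches 132 mm above the bench; nothing on the press is higher than 135 mm. Two lugs, 50 mm wide, reach forward one above the other, each with a vertical brass bushing; both bushings share one vertical axis at x = -20 mm, y = 0.
- upper_bushing (a point): Centre of the top opening of the upper brass bushing, 135 mm above the bench. Bushing 29 mm outside, bore 19 mm, 20 mm long (115 to 135 mm above the bench).
- lower_bushing (a point): Centre of the bottom opening of the lower brass bushing, 65 mm above the bench, straight below the upper one. Same bore of 19 mm, 20 mm long (65 to 85 mm above the bench).
- anvil_top (a point): Centre of the flat steel anvil's top, 28 mm in diameter, 30 mm above the bench, straight below the bushings: the open gap between it and the lower bushing is 35 mm high.
- block: Light wooden tool block fixed to the bench, 56 x 140 x 47 mm, origin at the centre of its underside, its long side along y. Two holes of 19 mm diameter, 35 mm deep, lie at y = -36 and +36 mm; one holds the red-knobbed plunger, the other the black-knobbed one.
- eyelet_tin: Loose blue round tin lying flat, 67 mm in diameter, 22 mm high, origin at the centre of its underside; bystander.
- flask_mid (a point): Loose white bottle with green label and dark cap, 44 mm in diameter, 118 mm high, standing; this point is at its centre, half-way up; bystander.
- shoe_brush: Loose wooden brush with a reddish-brown back and pale bristles, 49 x 130 x 40 mm, long side along its y, origin at the centre of its underside; bystander.
Not all that is in view belongs to the job. What is shaped like the plunger but orange is not meant.

How it is judged:
By the outcome, as a careful person would: the job done as asked, in the order asked, and still so for the second after the job is handed in, while the arm keeps its last pose, push and grip.
It also fails if it takes over 48 s, if anything falls off the work surface, if the arm or the gripper's body presses on something with over 40 N, if the wrist force passes 120 N, or if a joint passes its speed limit or range.

## Robot

A 7-joint arm with a two-finger parallel gripper is mounted at the origin on a cart in front of the work surface, level with it; the furniture and walls round the work are solid. World frame = base frame: x ahead of the robot, y to its left, z up, the work surface at z = 0. Lengths are in m, angles in rad, forces in N, time in s.
With the tool pointing down it reaches from about 0.4 to 0.875 m from the base axis. Payload 4.4 kg.
Tool frame: the origin (TCP) lies at the very end of the fingers, on their centre line; the grasp point (between the pads) lies 19 mm behind it (arm.grip_point_offset is the distance from the TCP to the grasp point, in m); z points along the fingers, y is the line along which they close (so a half turn about z gives the same grasp; the last joint's range is limited). The gripper opens to 85 mm and grips with 20 to 120 N. Pads are 22 mm wide; open, the fingers measure 114 mm over their backs; the gripper's body (76 mm by 85 mm) begins 54 mm behind the grasp point. The pads swing forward as they close: fully open they stand 13 mm farther back than shut.
Start: joints at [1.088, 0.628, 0.038, 1.517, -0.027, 0.996, -0.02], TCP at [0.263, -0.594, 0.231] pointing down, gripper open.
Joint ranges: [-3.06, 3.06], [-0.37, 2.12], [-1.25, 1.32], [0.18, 2.47], [-1.1, 4.24], [0.23, 1.98], [-2.94, 2.94]. Speed limits (rad/s): [2.57, 2.57, 3.14, 3.14, 3.14, 3.14, 3.14].

## Interface

Orientations are given as a unit quaternion [w, x, y, z].
In Python, from cell import arm gives the robot as it stands.
- The arm moves only by the tool apply_moves, never from a script. Its argument "targets" is a list of rows, each a list of 2 entries, a list of its own where there are three numbers: the shift along the tool's x, y, z scaled (see below), then the turn, a rotation vector about the tool's x, y, z scaled (see below). In form: [[[x, y, z], [rx, ry, rz]], ...]. A call has 1 to 10 rows; each row is the pose to reach, as a shift and turn from the pose commanded when the call began, along the tool's axes at that moment; what a row does not reach only later rows make up. The controller multiplies each number of a shift by 0.2 m and each number of a turn by 1.5 rad. A row lasts 1/10 s, in which the tool goes at most 50 mm and 8.59 degrees, less where a joint would pass 70% of its speed; a pose out of reach is approached as far as the arm can. A call with a number of a shift or a turn outside -1 to 1 is refused whole. A call with a gripper value outside its range is refused whole. "fingers" is the closure, from -1 (fully open) to 1 (shut), so that 0 is half open, set as the call begins (left out, the last holds). The fingers move at their own pace and stop on an object; "squeeze" is the grip in N (left out, the last holds). Time passes only in rows, so rows that repeat a pose let the fingers close. It gives the time, the measured TCP pose, the force, the opening and the grip force at its end, in the units of the state.
- arm.state(): the state, without advancing time (a new reading comes with each control period).
- arm.snapshot(name): name is "scene" or "side" or "wrist"; returns a dict with "color" (420x560x3 uint8, red, green, blue), "depth" (420x560 float32, m along the optical axis (not along the pixel's ray), 0 where there is no reading), "fx", "fy", "cx", "cy" (pixels), "k1" (the pictures are not rectified: a ray, as slopes to the right and down, at radius r is drawn at 1 + k1 r^2 times it, then the intrinsics apply), "extrinsics" (4x4, takes a point from camera to world coordinates). Camera axes: x right, y down, z forward; pixel columns grow to the right and rows downward; lengths in m; the calibration is good to about 2 mm. A picture is of the moment at which its call begins.
- arm.job_done(): hands the job in; it is judged then, once.
Trained networks look in the newest picture that a camera, given by its name, has taken for a name from the list of things; names that differ only in an ending like _2 or _b are one class to them, and where a whole thing is asked for, a point or a joint stands for the part that bears it (a point fixed in the world has none). Each returns a list of dicts, best first, with "p" (0 to 1); they miss things now and then, are a little off and sometimes report something else, mostly with a low value. They report only what shows in the picture. A call takes as long as a camera call. They do not tell look-alikes from the thing itself.
- arm.trace(camera, target): "region" (420x560 bool, what is visible of it) and "bbox" ([centre column, centre row, width, height] in pixels, round what is visible of it).
- arm.spot_point(camera, target): "centre" ([column, row] in pixels: a listed point, or the origin of a listed thing).
The state is a dict: "clock": time; "q": joint angles; "qd": joint speeds; "tau": joint torques, N m; "tcp_pos": TCP position; "tcp_rot": TCP orientation; "contact_force": force on the tool from outside, world axes, zero at the start; "moment": the same for the moment, N m; "width": opening from 0.0 (shut) to 1.0 (fully open); "gripper_force": force on a finger pad.
Only numpy, scipy, OpenCV 4.12 (cv2) and the standard library are available. Lean on these libraries where they do the work, as an engineer would, in place of code of your own. Each camera call takes 0.05 s, during which the arm holds its last target. There are 200 camera calls.

## Working session

There is one attempt and no reset: what is moved stays moved. The work goes in short steps, Python scripts to look and compute and a tool call to move; the robot and the scene stay as the last step left them, time stands still between calls to the robot, and variables do not carry over. Pictures are saved under pics/ and viewed, at most 10 in all, crops included, and the job is handed in when it is done.

Besides the shell and the picture viewer there is one more tool, called after "Emit:" as name(argument=value, ...), one argument or row to a line, values as JSON. apply_moves: Moves the arm, as the interface text tells. Shifts and turns lie within -1 to 1; 1 stands for 0.2 m of shift or 1.5 rad of turn. Its arguments: {"type":"object","properties":{"targets":{"type":"array","items":{"type":"array"}},"fingers":{"type":"number"},"squeeze":{"type":"number"}},"required":["targets"]}

```bash
mkdir -p pics; ls; cat > h.py <<'E'
import numpy as np,cv2
from cell import arm
def save(s,n): cv2.imwrite(f'pics/{n}.png',s['color'][...,::-1])
def ray(s,u,v):
    d=np.array([(u-s['cx'])/s['fx'],(v-s['cy'])/s['fy']]);p=d.copy()
    for _ in range(20): p=d/(1+s['k1']*(p@p))
    return np.array([p[0],p[1],1.])
def pt(s,u,v,z):
    E=np.array(s['extrinsics']);return (E@np.r_[ray(s,u,v)*z,1])[:3]
def onz(s,u,v,h):
    E=np.array(s['extrinsics']);d=E[:3,:3]@ray(s,u,v);return E[:3,3]+d*(h-E[2,3])/d[2]
def proj(s,P):
    E=np.linalg.inv(np.array(s['extrinsics']));p=E[:3,:3]@P+E[:3,3];p=p[:2]/p[2]
    p=p*(1+s['k1']*(p@p));return np.array([p[0]*s['fx']+s['cx'],p[1]*s['fy']+s['cy']])
def cloud(s,reg=None):
    m=s['depth']>0
    if reg is not None:m&=reg
    v,u=np.nonzero(m);d=np.c_[(u-s['cx'])/s['fx'],(v-s['cy'])/s['fy']];p=d.copy()
    for _ in range(20): p=d/(1+s['k1']*(p**2).sum(1,keepdims=True))
    z=s['depth'][v,u][:,None];E=np.array(s['extrinsics'])
    return np.c_[p*z,z]@E[:3,:3].T+E[:3,3],u,v
E
cat > a.py <<'E'
from h import *
st=arm.state();print(st['clock'],st['tcp_pos'],st['tcp_rot'],st['width'],arm.grip_point_offset)
hs={'plunger_knob':.152,'spare_knob':.152,'upper_bushing':.135,'anvil_top':.03,'block':0,'eyelet_tin':0,'flask_mid':.059,'shoe_brush':0,'press':0}
ims=[]
for c in ['scene','side','wrist']:
    s=arm.snapshot(c);save(s,c+'0');print(c,np.round(s['extrinsics'],3).tolist(),s['fx'],s['k1'])
    for t,h in hs.items():
        for r in arm.spot_point(c,t)[:2]:
            u,v=r['centre'];print(' ',t,round(r['p'],2),np.round([u,v],1),np.round(onz(s,u,v,h),4))
E
python3 a.py; python3 -c "
import cv2,numpy as np
cv2.imwrite('pics/all0.png',cv2.resize(np.hstack([cv2.imread('pics/scene0.png'),cv2.imread('pics/side0.png')]),(800,300)))"
```

```text
pics
0.0 [ 0.26292411 -0.59374994  0.23040727] [-9.29252054e-04  9.78363648e-01  2.06890481e-01 -1.92089631e-04] 1.0004166454367247 0.0187
scene [[-0.764, -0.492, 0.418, 0.042], [-0.645, 0.568, -0.511, 0.454], [0.014, -0.66, -0.751, 1.051], [0.0, 0.0, 0.0, 1.0]] 514.6888573147052 -0.19607523783969666
  plunger_knob 0.77 [238.  289.9] [0.4744 0.0681 0.152 ]
  plunger_knob 0.7 [197.2 312.1] [0.4999 0.1604 0.152 ]
  spare_knob 0.92 [256.9 263.3] [ 0.4901 -0.0074  0.152 ]
  upper_bushing 0.63 [335.6 210.6] [ 0.4596 -0.2521  0.135 ]
  anvil_top 0.64 [333.  237.1] [ 0.4591 -0.2563  0.03  ]
  anvil_top 0.51 [242.9 323.1] [0.4645 0.0728 0.03  ]
  block 0.65 [246.7 315.1] [0.4846 0.0403 0.    ]
  eyelet_tin 0.79 [215.4 261. ] [ 0.6493 -0.0222  0.    ]
  flask_mid 0.57 [253.1 210.5] [ 0.6551 -0.172   0.059 ]
  shoe_brush 0.83 [379.1 204.4] [ 0.4427 -0.4544  0.    ]
  press 0.67 [323.8 242. ] [ 0.4799 -0.2485  0.    ]
side [[-0.905, -0.256, 0.34, 0.176], [-0.426, 0.547, -0.721, 0.617], [-0.001, -0.797, -0.604, 0.792], [0.0, 0.0, 0.0, 1.0]] 501.5657646302417 -0.047210397477791204
  plunger_knob 0.71 [222.4 306.5] [0.5162 0.1436 0.152 ]
  plunger_knob 0.69 [259.3 283.7] [0.4845 0.0698 0.152 ]
  spare_knob 0.78 [274.9 255.9] [ 0.4915 -0.0071  0.152 ]
  upper_bushing 0.86 [336.7 197.5] [ 0.4595 -0.2553  0.135 ]
  upper_bushing 0.64 [325.7 242.1] [ 0.4259 -0.1032  0.135 ]
  anvil_top 0.74 [337.2 232.9] [ 0.4534 -0.2606  0.03  ]
  anvil_top 0.31 [265.  335.4] [0.4708 0.0814 0.03  ]
  block 0.59 [272.5 322.5] [0.4835 0.025  0.    ]
  eyelet_tin 0.69 [214.6 284.7] [ 0.6447 -0.0157  0.    ]
  eyelet_tin 0.64 [333.9 222.9] [ 0.4856 -0.3286  0.    ]
  flask_mid 0.6 [241.8 227.8] [ 0.6485 -0.151   0.059 ]
  shoe_brush 0.67 [368.6 199.3] [ 0.4371 -0.4631  0.    ]
wrist [[0.406, -0.869, -0.282, 0.336], [-0.914, -0.386, -0.126, -0.562], [0.001, 0.309, -0.951, 0.373], [0.0, 0.0, 0.0, 1.0]] 346.0712404319942 -0.07215705583672695
```

View pics/scene0.png

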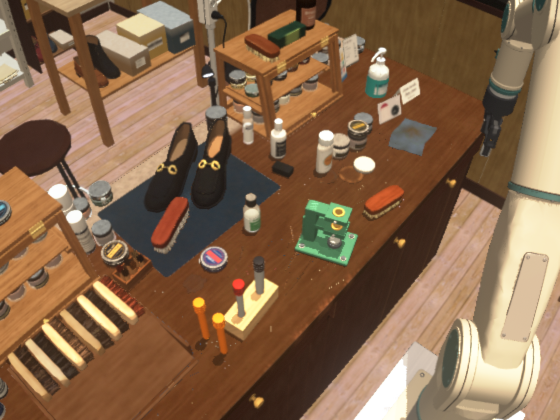

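View pics/side0.png

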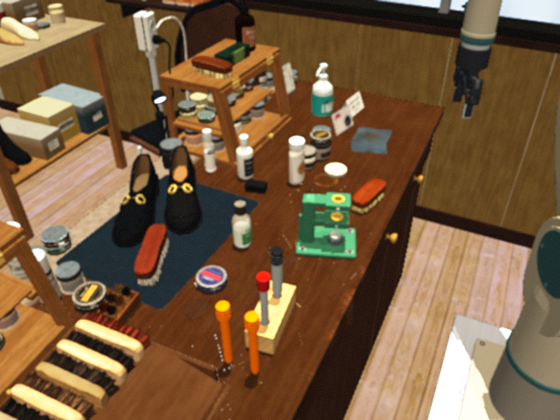

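The red knob is at scene (239,287) / side (264,280), the black one at scene (259,264). Two orange look-alikes stand near the block's left end, and the press is at scene (328,230). Next I'll measure these from depth.

```bash
cat > b.py <<'E'
from h import *
for c,(ru,rv),(pu,pv) in [('scene',(239,289),(330,230)),('side',(263,282),(327,222))]:
    s=arm.snapshot(c);hsv=cv2.cvtColor(s['color'],cv2.COLOR_RGB2HSV)
    P,u,v=cloud(s);H=hsv[v,u].astype(int)
    near=(abs(u-ru)<14)&(abs(v-rv)<16)
    red=near&((H[:,0]<5)|(H[:,0]>174))&(H[:,1]>150)&(H[:,2]>70)
    k=P[red];print(c,'red',red.sum(),'mean',k.mean(0).round(4),'px',u[red].mean(),v[red].mean(),'zmax',np.percentile(k[:,2],[5,95]).round(4))
    t=k[k[:,2]>np.percentile(k[:,2],95)-.004];print('  top',len(t),t.mean(0).round(4))
    w=(abs(u-ru)<60)&(abs(v-rv)<60)&(abs(P[:,2]-.047)<.006)&(H[:,2]>120)&(H[:,1]<170)&(H[:,0]>10)
    b=P[w]
    r=cv2.minAreaRect((b[:,:2]*1000).astype(np.float32));print('  block',len(b),r)
    g=(abs(u-pu)<50)&(abs(v-pv)<50)&(P[:,2]>.003)&(H[:,0]>60)&(H[:,0]<90)&(H[:,1]>100)
    for lo,hi in [(.003,.02),(.125,.14)]:
        q=P[g&(P[:,2]>lo)&(P[:,2]<hi)];r=cv2.minAreaRect((q[:,:2]*1000).astype(np.float32));print('  press',lo,len(q),r,np.median(q[:,2]))
    y=(abs(u-pu)<40)&(abs(v-pv)<40)&(P[:,2]>.122)&(P[:,2]<.15)&(H[:,0]>15)&(H[:,0]<35)&(H[:,1]>100)
    q=P[y];print('  brass',len(q),q.mean(0).round(4),cv2.minEnclosingCircle((q[:,:2]*1000).astype(np.float32)))
    x0,y0=min(ru,pu)-50,min(rv,pv)-50
    cv2.imwrite(f'pics/{c}1.png',cv2.resize(s['color'][150:350,190:400,::-1],None,fx=3.0,fy=3.0)[:600])
E
python3 b.py; python3 - <<'E'
import cv2,numpy as np
a=cv2.imread('pics/scene1.png');b=cv2.imread('pics/side1.png')
cv2.imwrite('pics/m1.png',cv2.resize(np.hstack([a,b]),(800,380)))
E
```

```text
scene red 120 mean [0.4839 0.058  0.1485] px 238.09166666666667 285.28333333333336 zmax [-0.0012  0.1671]
  top 83 [0.4762 0.064  0.1655]
  block 1113 ((485.1031799316406, 79.4981689453125), (249.8192138671875, 80.60517883300781), 84.16749572753906)
  press 0.003 0 ((0.0, 0.0), (0.0, 0.0), 0.0) nan
  press 0.125 0 ((0.0, 0.0), (0.0, 0.0), 0.0) nan
  brass 83 [ 0.4541 -0.2568  0.1322] ((453.9550476074219, -255.22926330566406), 16.779489517211914)
side red 231 mean [0.4834 0.0592 0.1505] px 262.6709956709957 280.7056277056277 zmax [0.0023 0.1682]
  top 105 [0.479  0.0637 0.1669]
  block 1069 ((534.7308959960938, -44.88372802734375), (110.31607818603516, 327.3678894042969), 34.13896942138672)
  press 0.003 1139 ((473.37725830078125, -245.171142578125), (136.8482666015625, 103.77584838867188), 17.951372146606445) 0.011726591223380711
  press 0.125 451 ((480.8064880371094, -244.82522583007812), (104.4570541381836, 50.66990661621094), 17.376480102539062) 0.13175169217427496
  brass 92 [ 0.4575 -0.2564  0.1323] ((468.6651916503906, -250.9190216064453), 29.006567001342773)
  return _methods._mean(a, axis=axis, dtype=dtype,
  ret = ret.dtype.type(ret / rcount)
```

View pics/m1.png

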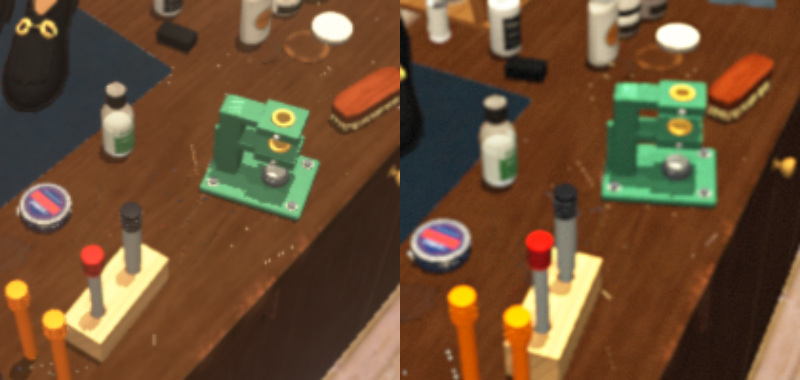

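The press has a yaw of about 17.5° and its bushing is near (0.455,-0.254). The plunger is near (0.477,0.064) and the block's yaw is about 10°. I'll move over the press, turning so the fingers close along roughly world x.

Emit:
apply_moves(
  targets=[
    [[0.8,-0.57,-0.35],[0,0,-0.88]],
    [[0.8,-0.57,-0.35],[0,0,-0.88]],
    [[0.8,-0.57,-0.35],[0,0,-0.88]],
    [[0.8,-0.57,-0.35],[0,0,-0.88]],
    [[0.8,-0.57,-0.35],[0,0,-0.88]],
    [[0.8,-0.57,-0.35],[0,0,-0.88]],
    [[0.8,-0.57,-0.35],[0,0,-0.88]],
    [[0.8,-0.57,-0.35],[0,0,-0.88]],
    [[0.8,-0.57,-0.35],[0,0,-0.88]],
    [[0.8,-0.57,-0.35],[0,0,-0.88]],
  ],
  fingers=-1,
)

```text
clock: 2.6
tcp_pos: [0.3632, -0.4254, 0.3014]
tcp_rot: [0.0, 0.646, 0.763, 0.0]
contact_force: [0.3, 0.5, 0.1]
width: 0.999
gripper_force: 0.0
```

```bash
cat > go.py <<'E'
import sys
from h import *
from scipy.spatial.transform import Rotation as R
# go.py x y z yaw_deg(tool x heading, tool down)
def calc(x,y,z,yaw):
    st=arm.state();q=st['tcp_rot'];T=R.from_quat(np.r_[q[1:],q[0]])
    G=R.from_euler('z',yaw,degrees=True)*R.from_euler('x',180,degrees=True)
    d=T.inv().apply(np.array([x,y,z])-st['tcp_pos']);r=(T.inv()*G).as_rotvec()
    X=T.as_matrix()
    print('t',round(st['clock'],2),'tcp',np.round(st['tcp_pos'],4),'heading',round(np.degrees(np.arctan2(X[1,0],X[0,0])),2),'zax',X[:,2].round(4),'F',np.round(st['contact_force'],1),'w',round(st['width'],3),'gf',round(st['gripper_force'],1))
    print('move',(d/.2).round(3),(r/1.5).round(4))
if __name__=='__main__': calc(*map(float,sys.argv[1:5]))
E
python3 go.py 0.455 -0.254 0.30 100
```

```text
t 2.6 tcp [ 0.3632 -0.4254  0.3014] heading 99.51 zax [ 3.e-04  1.e-04 -1.e+00] F [0.3 0.5 0.1] w 0.999 gf 0.0
move [0.77  0.594 0.007] [ 0.0002 -0.0001 -0.0057]
```

Emit:
apply_moves(
  targets=[
    [[0.77,0.59,0],[0,0,0]],
    [[0.77,0.59,0],[0,0,0]],
    [[0.77,0.59,0],[0,0,0]],
    [[0.77,0.59,0],[0,0,0]],
    [[0.77,0.59,0],[0,0,0]],
    [[0.77,0.59,0],[0,0,0]],
  ],
)

```text
clock: 3.2
tcp_pos: [0.4547, -0.2531, 0.3015]
tcp_rot: [0.0, 0.646, 0.763, -0.0]
contact_force: [-0.3, -0.9, -0.1]
width: 1.002
gripper_force: 0.0
```

```bash
cat > c.py <<'E'
from h import *
s=arm.snapshot('wrist');save(s,'w1');print(arm.state()['tcp_pos'])
print(np.round(s['extrinsics'],4).tolist())
for t,h in [('upper_bushing',.135),('lower_bushing',.065),('anvil_top',.03)]:
    for r in arm.spot_point('wrist',t)[:2]:
        u,v=r['centre'];print(t,round(r['p'],2),np.round([u,v],1),onz(s,u,v,h).round(4))
hsv=cv2.cvtColor(s['color'],cv2.COLOR_RGB2HSV)
P,u,v=cloud(s);H=hsv[v,u].astype(int)
g=(H[:,0]>60)&(H[:,0]<90)&(H[:,1]>100)&(np.hypot(P[:,0]-.465,P[:,1]+.25)<.13)
for lo,hi in [(.003,.02),(.12,.145)]:
    q=P[g&(P[:,2]>lo)&(P[:,2]<hi)]
    if len(q):print('press',lo,len(q),cv2.minAreaRect((q[:,:2]*1000).astype(np.float32)),np.median(q[:,2]))
y=(H[:,0]>15)&(H[:,0]<35)&(H[:,1]>100)&(P[:,2]>.12)&(P[:,2]<.15)&(np.hypot(P[:,0]-.455,P[:,1]+.254)<.03)
q=P[y];print('brass',len(q),cv2.minEnclosingCircle((q[:,:2]*1000).astype(np.float32)),np.median(q[:,2]),u[y].mean(),v[y].mean())
E
python3 c.py
```

```text
[ 0.45398679 -0.25452372  0.3013471 ]
[[0.986, 0.1587, 0.0513, 0.4418], [0.1667, -0.9374, -0.3057, -0.1744], [-0.0004, 0.31, -0.9508, 0.4436], [0.0, 0.0, 0.0, 1.0]]
upper_bushing 0.81 [277.5 183.2] [ 0.4536 -0.2572  0.135 ]
lower_bushing 0.86 [280.1 168.2] [ 0.4563 -0.2584  0.065 ]
anvil_top 0.65 [279.8 160.8] [ 0.4557 -0.2572  0.03  ]
press 0.003 1576 ((473.124755859375, -248.49095153808594), (136.2586669921875, 100.5552978515625), 19.432174682617188) 0.011423286578915282
press 0.12 562 ((478.8367004394531, -246.3302001953125), (105.05098724365234, 49.755489349365234), 19.250776290893555) 0.13136269103543805
brass 492 ((454.2951354980469, -255.79129028320312), 14.853532791137695) 0.13406406767538942 278.9085365853659 182.0609756097561
```

View pics/w1.png

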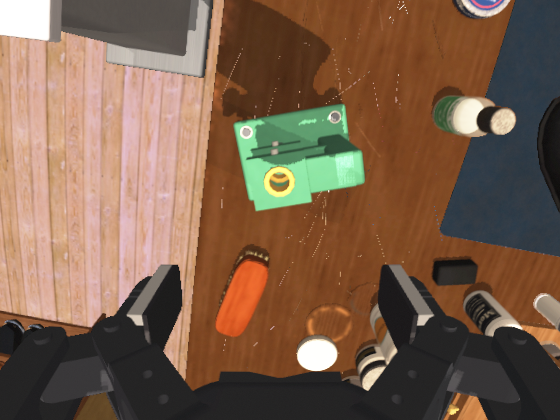

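The wrist view shows the bushing ring at (279,182), which gives (0.4545,-0.2558). Two depth-based methods agree. Next I'll go over the plunger.

Emit:
apply_moves(
  targets=[
    [[0.78,0.19,0],[0,0,0]],
    [[0.78,0.19,0],[0,0,0]],
    [[0.78,0.19,0],[0,0,0]],
    [[0.78,0.19,0],[0,0,0]],
  ],
)

```text
clock: 3.8
tcp_pos: [0.4661, -0.0886, 0.3018]
tcp_rot: [-0.001, 0.644, 0.765, 0.001]
contact_force: [0.1, -0.7, -0.4]
width: 1.001
gripper_force: 0.0
```

Emit:
apply_moves(
  targets=[
    [[0.78,0.19,0],[0,0,0]],
    [[0.78,0.19,0],[0,0,0]],
    [[0.78,0.19,0],[0,0,0]],
    [[0.78,0.19,0],[0,0,0]],
    [[0.78,0.19,0],[0,0,0]],
  ],
)

```text
clock: 4.3
tcp_pos: [0.4779, 0.0672, 0.3013]
tcp_rot: [-0.0, 0.645, 0.764, 0.0]
contact_force: [-0.1, -1.8, -0.3]
width: 1.003
gripper_force: 0.0
```

```bash
cat > d.py <<'E'
from h import *
s=arm.snapshot('wrist');save(s,'w2');print(arm.state()['tcp_pos'])
for t,h in [('plunger_knob',.152),('spare_knob',.152),('block',0)]:
    for r in arm.spot_point('wrist',t)[:3]:
        u,v=r['centre'];print(t,round(r['p'],2),np.round([u,v],1),onz(s,u,v,h).round(4))
hsv=cv2.cvtColor(s['color'],cv2.COLOR_RGB2HSV)
P,u,v=cloud(s);H=hsv[v,u].astype(int)
top=(P[:,2]>.155)&(P[:,2]<.175)
for n,m in [('red',((H[:,0]<5)|(H[:,0]>174))&(H[:,1]>150)&(np.hypot(P[:,0]-.477,P[:,1]-.064)<.04)),('blk',(np.hypot(P[:,0]-.49,P[:,1]+.007)<.03)),('org',(H[:,0]>5)&(H[:,0]<22)&(H[:,1]>170)&(P[:,1]>.09))]:
    for lo,hi in [(.13,.22),(.163,.175)]:
        k=m&(P[:,2]>lo)&(P[:,2]<hi);q=P[k]
        if len(q):print(n,lo,len(q),cv2.minEnclosingCircle((q[:,:2]*1000).astype(np.float32)),q.mean(0).round(4),q[:,2].max(),u[k].mean(),v[k].mean())
q=P[(abs(P[:,2]-.047)<.004)&(np.hypot(P[:,0]-.483,P[:,1]-.028)<.1)&(H[:,2]>120)];print('block',cv2.minAreaRect((q[:,:2]*1000).astype(np.float32)))
E
python3 d.py
```

```text
[0.47782657 0.06494008 0.30111258]
plunger_knob 0.74 [272.8  93.7] [0.4598 0.1412 0.152 ]
plunger_knob 0.61 [276.9 189.4] [0.4765 0.0622 0.152 ]
plunger_knob 0.57 [340.3 104. ] [0.5155 0.1426 0.152 ]
spare_knob 0.97 [276.9 261.8] [ 0.4883 -0.0078  0.152 ]
red 0.13 659 ((478.9363708496094, 63.69135284423828), 11.88353443145752) [0.4788 0.0651 0.1651] 0.16879527138268013 280.03945371775416 190.88467374810318
red 0.163 583 ((478.90118408203125, 63.48959732055664), 11.69115924835205) [0.4789 0.0639 0.1664] 0.16879527138268013 279.97598627787306 192.61749571183535
blk 0.13 843 ((487.69580078125, -7.736324787139893), 12.306427955627441) [ 0.487  -0.0041  0.1594] 0.1686236927138139 276.16132858837483 262.05100830367735
blk 0.163 502 ((487.37518310546875, -8.055487632751465), 12.04564094543457) [ 0.4875 -0.0073  0.1664] 0.1686236927138139 276.02988047808765 268.7549800796813
org 0.13 1222 ((487.3338928222656, 142.9877166748047), 40.13227081298828) [0.4801 0.1427 0.1531] 0.156936472932441 297.53600654664484 96.20703764320785
block ((483.1722106933594, 27.24744415283203), (56.10770034790039, 140.69873046875), 6.951621055603027)
```

View pics/w2.png

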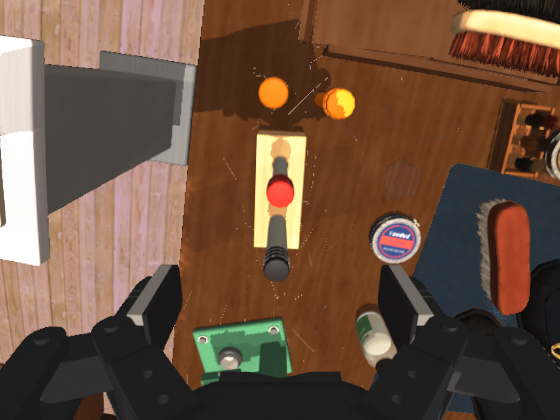

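The red knob top at pixel (280,191) gives (0.479,0.0635), which agrees with the hole position from the block fit. The fingers will close across the block, clear of the black and orange knobs. Descending.

Emit:
apply_moves(
  targets=[
    [[-0.008,0.005,0.2],[0,0,0]],
    [[-0.008,0.005,0.4],[0,0,0]],
    [[-0.008,0.005,0.55],[0,0,0]],
    [[-0.008,0.005,0.68],[0,0,0]],
    [[-0.008,0.005,0.78],[0,0,0]],
    [[-0.008,0.005,0.84],[0,0,0]],
    [[-0.008,0.005,0.84],[0,0,0]],
    [[-0.008,0.005,0.84],[0,0,0]],
  ],
)

```text
clock: 5.3
tcp_pos: [0.4794, 0.0643, 0.1338]
tcp_rot: [0.0, 0.647, 0.763, 0.0]
contact_force: [-0.3, -0.3, -0.6]
width: 1.004
gripper_force: 0.0
```

```bash
python3 go.py 0.479 0.0635 0.132 99.5
```

```text
t 5.3 tcp [0.4794 0.0643 0.1338] heading 99.44 zax [ 8.e-04 -1.e-04 -1.e+00] F [-0.3 -0.3 -0.6] w 1.004 gf 0.0
move [-0.004 -0.003  0.009] [ 0.0005  0.0001 -0.0007]
```

Emit:
apply_moves(
  targets=[
    [[0,0,0],[0,0,0]],
    [[0,0,0],[0,0,0]],
    [[0,0,0],[0,0,0]],
    [[0,0,0],[0,0,0]],
    [[0,0,0],[0,0,0]],
    [[0,0,0],[0,0,0]],
    [[0,0,0],[0,0,0]],
    [[0,0,0],[0,0,0]],
    [[0,0,0],[0,0,0]],
    [[0,0,0],[0,0,0]],
  ],
  fingers=1,
  squeeze=70,
)

```text
clock: 6.3
tcp_pos: [0.4792, 0.065, 0.1339]
tcp_rot: [0.0, 0.646, 0.763, 0.0]
contact_force: [-0.6, -0.5, 6.5]
width: 0.26
gripper_force: 68.2
```

```bash
python3 go.py 0.479 0.0635 0.132 99.5
```

```text
t 6.3 tcp [0.4792 0.065  0.1339] heading 99.51 zax [ 8.e-04 -1.e-04 -1.e+00] F [-0.6 -0.5  6.5] w 0.26 gf 68.2
move [-0.007 -0.002  0.009] [0.0005 0.0002 0.0001]
```

Gripped, with an opening of about 22 mm. Lifting straight up.

Emit:
apply_moves(
  targets=[
    [[0,0,-0.05],[0,0,0]],
    [[0,0,-0.13],[0,0,0]],
    [[0,0,-0.25],[0,0,0]],
    [[0,0,-0.4],[0,0,0]],
    [[0,0,-0.55],[0,0,0]],
    [[0,0,-0.7],[0,0,0]],
    [[0,0,-0.83],[0,0,0]],
    [[0,0,-0.92],[0,0,0]],
    [[0,0,-0.96],[0,0,0]],
    [[0,0,-0.96],[0,0,0]],
  ],
)

```text
clock: 7.3
tcp_pos: [0.4791, 0.065, 0.3261]
tcp_rot: [0.001, 0.646, 0.763, 0.001]
contact_force: [-0.1, -0.2, -1.9]
width: 0.262
gripper_force: 68.7
```

```bash
python3 go.py 0.4545 -0.2558 0.32 99.5
```

```text
t 7.3 tcp [0.4791 0.065  0.3261] heading 99.51 zax [ 1.6e-03  1.0e-04 -1.0e+00] F [-0.1 -0.2 -1.9] w 0.262 gf 68.7
move [-1.561 -0.386  0.03 ] [0.001  0.0001 0.0001]
```

Emit:
apply_moves(
  targets=[
    [[-0.08,-0.02,0],[0,0,0]],
    [[-0.2,-0.05,0],[0,0,0]],
    [[-0.35,-0.09,0],[0,0,0]],
    [[-0.5,-0.125,0],[0,0,0]],
    [[-0.65,-0.16,0],[0,0,0]],
    [[-0.78,-0.193,0],[0,0,0]],
  ],
)

```text
clock: 7.9
tcp_pos: [0.4654, -0.097, 0.3239]
tcp_rot: [-0.001, 0.646, 0.763, -0.001]
contact_force: [0.5, -0.1, -2.1]
width: 0.259
gripper_force: 68.7
```

Emit:
apply_moves(
  targets=[
    [[-0.15,-0.04,0],[0,0,0]],
    [[-0.3,-0.075,0],[0,0,0]],
    [[-0.45,-0.11,0],[0,0,0]],
    [[-0.6,-0.15,0],[0,0,0]],
    [[-0.72,-0.178,0.02],[0,0,0]],
    [[-0.78,-0.193,0.02],[0,0,0]],
    [[-0.78,-0.193,0.02],[0,0,0]],
    [[-0.78,-0.193,0.02],[0,0,0]],
  ],
)

```text
clock: 8.7
tcp_pos: [0.4544, -0.254, 0.3208]
tcp_rot: [-0.001, 0.646, 0.764, 0.0]
contact_force: [0.4, 0.2, -2.3]
width: 0.262
gripper_force: 68.7
```

```bash
cat > e.py <<'E'
from h import *
import go,sys
go.calc(.4545,-.2558,.2865,99.5)
n=sys.argv[1]
tcp=np.array(arm.state()['tcp_pos'])
for c in ['scene','side','wrist']:
    s=arm.snapshot(c);save(s,c+n)
    for t in ['plunger_tip','plunger_knob','upper_bushing']:
        for r in arm.spot_point(c,t)[:1]:
            u,v=r['centre'];h={'plunger_tip':tcp[2]-.121,'plunger_knob':tcp[2]+.019,'upper_bushing':.135}[t]
            print(c,t,round(r['p'],2),np.round([u,v],1),onz(s,u,v,h).round(4))
    # shaft points in depth
    P,u,v=cloud(s)
    m=(np.hypot(P[:,0]-tcp[0],P[:,1]-tcp[1])<.03)&(P[:,2]>tcp[2]-.11)&(P[:,2]<tcp[2]-.012)
    q=P[m]
    for lo in np.arange(-.11,-.012,.025):
        k=q[(q[:,2]>tcp[2]+lo)&(q[:,2]<tcp[2]+lo+.02)]
        if len(k)>5:print('  shaft',round(lo+.01,3),len(k),np.median(k,0).round(4),(np.median(k,0)[:2]-tcp[:2]).round(4))
im=[cv2.imread(f'pics/{c}{n}.png') for c in ['scene','side','wrist']]
def crop(i,s,P,w):
    a,b=proj(s,P).astype(int);a=np.clip(a,w,559-w);b=np.clip(b,w,419-w);return cv2.resize(i[b-w:b+w,a-w:a+w],(266,266),interpolation=cv2.INTER_CUBIC)
out=[]
for c,i in zip(['scene','side','wrist'],im):
    s=arm.snapshot(c);out.append(crop(i,s,np.array([tcp[0],tcp[1],.16]),45 if c!='wrist' else 90))
cv2.imwrite(f'pics/m{n}.png',np.hstack(out))
E
python3 e.py A
```

```text
t 8.7 tcp [ 0.4544 -0.254   0.3208] heading 99.58 zax [-8.0e-04  1.9e-03 -1.0e+00] F [ 0.4  0.2 -2.3] w 0.262 gf 68.7
move [-0.01  -0.001  0.172] [-0.0003 -0.0013  0.001 ]
scene plunger_tip 0.87 [341.9 190.4] [ 0.4558 -0.2616  0.1998]
scene plunger_knob 0.95 [345.9 145.4] [ 0.4576 -0.2555  0.3398]
scene upper_bushing 0.93 [339.6 213.7] [ 0.4466 -0.2504  0.135 ]
  shaft -0.1 44 [ 0.45   -0.2501  0.2224] [-0.0043  0.0039]
  shaft -0.075 46 [ 0.4495 -0.25    0.2467] [-0.0049  0.004 ]
  shaft -0.05 52 [ 0.45   -0.2498  0.2707] [-0.0044  0.0042]
  shaft -0.025 51 [ 0.4507 -0.2508  0.2962] [-0.0037  0.0032]
side plunger_tip 0.92 [231.  362.8] [0.4264 0.2636 0.1998]
side plunger_knob 0.77 [249.8 320.6] [0.3766 0.2874 0.3398]
side upper_bushing 0.94 [337.4 198.9] [ 0.4562 -0.251   0.135 ]
  shaft -0.1 57 [ 0.4554 -0.2501  0.221 ] [0.001  0.0039]
  shaft -0.075 60 [ 0.455  -0.2499  0.2452] [0.0006 0.0041]
  shaft -0.05 65 [ 0.4558 -0.2503  0.2703] [0.0015 0.0036]
  shaft -0.025 72 [ 0.4556 -0.2503  0.2951] [0.0012 0.0037]
wrist plunger_tip 0.61 [277.1 195.8] [ 0.453  -0.2575  0.1998]
wrist plunger_knob 0.58 [280.7 293.8] [ 0.4554 -0.2562  0.3398]
wrist upper_bushing 0.81 [282.  174.1] [ 0.4569 -0.2547  0.135 ]
  shaft -0.1 162 [ 0.4532 -0.2502  0.2213] [-0.0011  0.0038]
  shaft -0.075 216 [ 0.4533 -0.2501  0.2466] [-0.0011  0.0039]
  shaft -0.05 306 [ 0.4533 -0.2501  0.2714] [-0.0011  0.0039]
  shaft -0.025 430 [ 0.4534 -0.25    0.2967] [-0.001   0.0039]
```

View pics/mA.png

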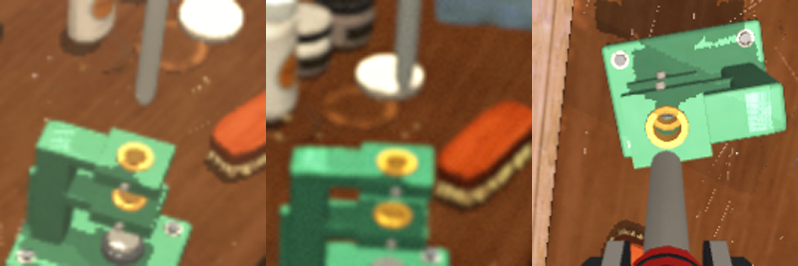

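The rod hangs vertical in all three views. Next I'll fit the shaft axis and the bushing ring in the same wrist frame.

```bash
cat > f.py <<'E'
from h import *
from scipy.optimize import least_squares
st=arm.state();tcp=np.array(st['tcp_pos']);print(st['clock'],tcp.round(4),np.round(st['contact_force'],1))
for c in ['wrist','scene','side']:
    s=arm.snapshot(c);hsv=cv2.cvtColor(s['color'],cv2.COLOR_RGB2HSV)
    P,u,v=cloud(s);H=hsv[v,u].astype(int);E=np.array(s['extrinsics'])
    m=(np.hypot(P[:,0]-tcp[0],P[:,1]-tcp[1])<.025)&(P[:,2]>max(.145,tcp[2]-.108))&(P[:,2]<tcp[2]-.015);q=P[m]
    f=least_squares(lambda a:np.hypot(q[:,0]-a[0]-a[2]*(q[:,2]-tcp[2]),q[:,1]-a[1]-a[3]*(q[:,2]-tcp[2]))-.008,[tcp[0],tcp[1]-.002,0,0],loss='soft_l1',f_scale=.001).x
    zt=tcp[2]-.121;tip=[f[0]+f[2]*(zt-tcp[2]),f[1]+f[3]*(zt-tcp[2])]
    print(c,len(q),'axis@tcp',f[:2].round(4),'tilt',f[2:].round(4),'tip',np.round(tip,4))
    # brass ring: ellipse through pixels projected on z=.135 plane
    b=(H[:,0]>15)&(H[:,0]<35)&(H[:,1]>100)&(P[:,2]>.126)&(P[:,2]<.145)&(np.hypot(P[:,0]-.455,P[:,1]+.254)<.03)
    if b.sum()>20:
        w=np.array([onz(s,a,d,.135)[:2] for a,d in zip(u[b],v[b])])*1000
        print('   ring',b.sum(),cv2.minEnclosingCircle(w.astype(np.float32)), 'mean',w.mean(0).round(1))
E
python3 f.py
```

```text
9.45 [ 0.4543 -0.2556  0.3213] [-0.6  0.7 -2. ]
wrist 1313 axis@tcp [ 0.4548 -0.2575] tilt [0.0034 0.0004] tip [ 0.4544 -0.2576]
   ring 405 ((454.94183349609375, -254.52447509765625), 14.42770004272461) mean [ 455.1 -254.5]
scene 218 axis@tcp [ 0.4543 -0.2584] tilt [ 0.0061 -0.0048] tip [ 0.4536 -0.2578]
   ring 77 ((452.3795471191406, -253.6276397705078), 15.312481880187988) mean [ 452.7 -254. ]
side 292 axis@tcp [ 0.4575 -0.2584] tilt [ 0.0023 -0.0046] tip [ 0.4572 -0.2578]
   ring 93 ((457.3101806640625, -252.12376403808594), 17.33433723449707) mean [ 455.7 -252.7]
```

In every camera the rod sits about 3–4 mm to −y of the ring. I'll correct by +3 mm and descend to just above the bushing.

Emit:
apply_moves(
  targets=[
    [[0.015,0.003,0.06],[0,0,0]],
    [[0.015,0.003,0.13],[0,0,0]],
    [[0.015,0.003,0.2],[0,0,0]],
    [[0.015,0.003,0.25],[0,0,0]],
    [[0.015,0.003,0.27],[0,0,0]],
    [[0.015,0.003,0.27],[0,0,0]],
    [[0.015,0.003,0.27],[0,0,0]],
  ],
)

```text
clock: 10.3
tcp_pos: [0.4548, -0.2526, 0.2678]
tcp_rot: [0.0, 0.646, 0.763, 0.0]
contact_force: [0.4, -0.5, -1.7]
width: 0.256
gripper_force: 68.7
```

```bash
python3 f.py; python3 e.py B
```

```text
10.3 [ 0.4548 -0.2526  0.2678] [ 0.4 -0.5 -1.7]
wrist 1323 axis@tcp [ 0.4553 -0.2546] tilt [0.0025 0.0011] tip [ 0.455  -0.2547]
   ring 391 ((454.81756591796875, -254.27273559570312), 14.384742736816406) mean [ 454.6 -250.3]
scene 201 axis@tcp [ 0.4547 -0.255 ] tilt [ 0.0019 -0.0019] tip [ 0.4545 -0.2548]
   ring 67 ((452.5469665527344, -252.9835205078125), 15.26124095916748) mean [ 451.8 -252.8]
side 271 axis@tcp [ 0.458  -0.2549] tilt [-0.002   0.0009] tip [ 0.4582 -0.255 ]
   ring 92 ((455.8203430175781, -252.95437622070312), 17.900043487548828) mean [ 455.7 -252.3]
t 10.45 tcp [ 0.4548 -0.2527  0.2679] heading 99.51 zax [ 1.1e-03 -6.0e-04 -1.0e+00] F [-0.3 -1.  -2.5] w 0.263 gf 68.7
move [-0.015 -0.004 -0.093] [0.0007 0.0005 0.0001]
scene plunger_tip 0.92 [223.3 353.2] [0.3998 0.1891 0.1469]
scene plunger_knob 0.87 [347.5 166.4] [ 0.4462 -0.2546  0.2869]
scene upper_bushing 0.81 [337.  212.3] [ 0.4539 -0.25    0.135 ]
  shaft -0.1 40 [ 0.4498 -0.2492  0.1682] [-0.005   0.0035]
  shaft -0.075 42 [ 0.4512 -0.2485  0.1933] [-0.0036  0.0042]
  shaft -0.05 46 [ 0.4509 -0.2495  0.2184
[... 237 characters left out ...]
 0.455  -0.2486  0.135 ]
  shaft -0.1 52 [ 0.4557 -0.2483  0.1698] [0.0009 0.0044]
  shaft -0.075 52 [ 0.4552 -0.2483  0.1928] [0.0004 0.0044]
  shaft -0.05 60 [ 0.4555 -0.2489  0.2161] [0.0007 0.0037]
  shaft -0.025 61 [ 0.4558 -0.2487  0.2433] [0.001 0.004]
wrist plunger_tip 0.69 [280.5 197.4] [ 0.4558 -0.2554  0.1469]
wrist plunger_knob 0.57 [277.7 294.6] [ 0.454  -0.2534  0.2869]
wrist upper_bushing 0.73 [279.5 192.8] [ 0.4549 -0.2553  0.135 ]
  shaft -0.1 161 [ 0.4531 -0.2475  0.1684] [-0.0017  0.0052]
  shaft -0.075 222 [ 0.4532 -0.2476  0.1936] [-0.0016  0.0051]
  shaft -0.05 305 [ 0.4532 -0.2476  0.2188] [-0.0016  0.0051]
  shaft -0.025 448 [ 0.4533 -0.2475  0.2441] [-0.0015  0.0052]
```

View pics/mB.png

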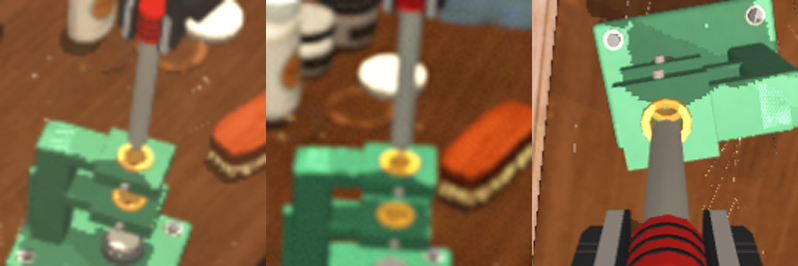

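The tip is right over the ring in all three views. I'll nudge about 1 mm and descend slowly into the upper bushing, watching the force.

Emit:
apply_moves(
  targets=[
    [[0.005,-0.003,0.03],[0,0,0]],
    [[0.005,-0.003,0.05],[0,0,0]],
    [[0.005,-0.003,0.07],[0,0,0]],
    [[0.005,-0.003,0.085],[0,0,0]],
    [[0.005,-0.003,0.1],[0,0,0]],
    [[0.005,-0.003,0.11],[0,0,0]],
    [[0.005,-0.003,0.11],[0,0,0]],
  ],
)

```text
clock: 11.9
tcp_pos: [0.4536, -0.2517, 0.2451]
tcp_rot: [-0.0, 0.646, 0.763, -0.0]
contact_force: [0.6, 0.7, -2.6]
width: 0.259
gripper_force: 68.7
```

```bash
python3 f.py
```

```text
11.9 [ 0.4536 -0.2517  0.2451] [ 0.6  0.7 -2.6]
wrist 1243 axis@tcp [ 0.4541 -0.2537] tilt [0.0028 0.0023] tip [ 0.4537 -0.254 ]
   ring 469 ((454.8031005859375, -254.21922302246094), 14.426342010498047) mean [ 454.8 -250. ]
scene 176 axis@tcp [ 0.4531 -0.2549] tilt [-0.0061 -0.0089] tip [ 0.4539 -0.2538]
   ring 59 ((452.5469665527344, -252.9835205078125), 15.26124095916748) mean [ 450.5 -250.7]
side 237 axis@tcp [ 0.457  -0.2541] tilt [0.0016 0.0046] tip [ 0.4568 -0.2546]
   ring 73 ((456.1507873535156, -251.41787719726562), 17.052396774291992) mean [ 454.4 -248.7]
```

The tip is about 11 mm inside the bore with no contact force. Continuing.

Emit:
apply_moves(
  targets=[
    [[0,0.003,0.02],[0,0,0]],
    [[0,0.003,0.04],[0,0,0]],
    [[0,0.003,0.06],[0,0,0]],
    [[0,0.003,0.075],[0,0,0]],
    [[0,0.003,0.075],[0,0,0]],
  ],
)

```text
clock: 12.55
tcp_pos: [0.454, -0.2515, 0.2298]
tcp_rot: [-0.0, 0.646, 0.763, -0.0]
contact_force: [-0.5, -1.1, -2.5]
width: 0.258
gripper_force: 68.7
```

Emit:
apply_moves(
  targets=[
    [[0,0,0.025],[0,0,0]],
    [[0,0,0.05],[0,0,0]],
    [[0,0,0.075],[0,0,0]],
    [[0,0,0.1],[0,0,0]],
    [[0,0,0.12],[0,0,0]],
    [[0,0,0.14],[0,0,0]],
    [[0,0,0.16],[0,0,0]],
    [[0,0,0.16],[0,0,0]],
  ],
)

```text
clock: 13.35
tcp_pos: [0.4541, -0.2515, 0.1978]
tcp_rot: [-0.0, 0.646, 0.763, -0.0]
contact_force: [0.4, -1.1, -2.1]
width: 0.263
gripper_force: 68.7
```

```bash
python3 f.py; python3 e.py C | head -3
```

```text
13.35 [ 0.4541 -0.2515  0.1978] [ 0.4 -1.1 -2.1]
wrist 730 axis@tcp [ 0.4545 -0.2536] tilt [0.0018 0.0038] tip [ 0.4543 -0.254 ]
   ring 676 ((454.96282958984375, -253.93545532226562), 14.394104957580566) mean [ 454.3 -249.8]
scene 72 axis@tcp [ 0.4534 -0.2532] tilt [-0.0069  0.0202] tip [ 0.4542 -0.2557]
   ring 60 ((452.5469665527344, -252.9835205078125), 15.26124095916748) mean [ 450.6 -250.6]
side 105 axis@tcp [ 0.4576 -0.2532] tilt [0.005  0.0155] tip [ 0.457  -0.2551]
   ring 73 ((455.3007507324219, -251.57801818847656), 16.54935073852539) mean [ 454.1 -249.1]
t 13.5 tcp [ 0.4542 -0.2516  0.1983] heading 99.51 zax [-1.e-04 -0.e+00 -1.e+00] F [ 0.  -0.5 -2.6] w 0.264 gf 68.7
move [-0.021 -0.002 -0.441] [-0.0001  0.      0.0001]
scene plunger_tip 0.85 [222.5 349.9] [0.4338 0.1645 0.0773]
```

View pics/mC.png

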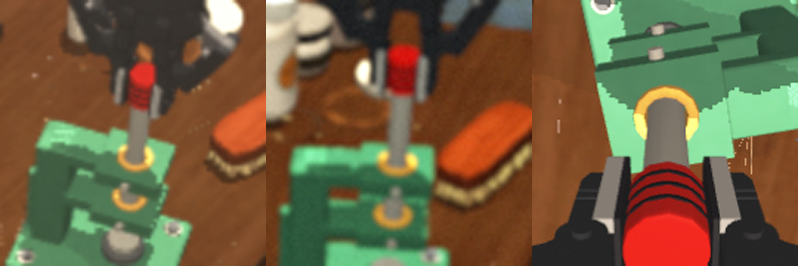

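The shaft passes through the upper bushing and is entering the lower one with no contact force. I'll go down another 30 mm so the tip reaches about 47 mm.

Emit:
apply_moves(
  targets=[
    [[0,0,0.025],[0,0,0]],
    [[0,0,0.05],[0,0,0]],
    [[0,0,0.07],[0,0,0]],
    [[0,0,0.09],[0,0,0]],
    [[0,0,0.11],[0,0,0]],
    [[0,0,0.13],[0,0,0]],
    [[0,0,0.145],[0,0,0]],
    [[0,0,0.15],[0,0,0]],
    [[0,0,0.15],[0,0,0]],
    [[0,0,0.15],[0,0,0]],
  ],
)

```text
clock: 15.25
tcp_pos: [0.4542, -0.2516, 0.1683]
tcp_rot: [-0.0, 0.646, 0.763, -0.0]
contact_force: [0.4, -2.4, -3.0]
width: 0.26
gripper_force: 68.7
```

```bash
cat > g.py <<'E'
from h import *
st=arm.state();print(st['clock'],np.round(st['tcp_pos'],4),np.round(st['contact_force'],1),st['gripper_force'],np.abs(st['qd']).max())
o=[]
for c,(a,b) in [('scene',(328,215)),('side',(330,205))]:
    s=arm.snapshot(c)
    for r in arm.spot_point(c,'plunger_tip')[:2]:print(c,r['p'],r['centre'])
    for z in(.03,.047,.065,.077,.197):print(z,proj(s,np.array([.4545,-.254,z])).round(1))
    o.append(cv2.resize(s['color'][b-50:b+50,a-35:a+35,::-1],(400,571),interpolation=cv2.INTER_CUBIC))
cv2.imwrite('pics/fin.png',np.hstack(o))
E
python3 g.py
```

```text
15.25 [ 0.4542 -0.2516  0.1683] [ 0.4 -2.4 -3. ] 68.71538043022156 0.00197025069971886
scene 0.75 [334.8, 232.6]
scene 0.72 [223.9, 349.1]
0.03 [333.9 238.6]
0.047 [334.5 234.4]
0.065 [335.2 229.8]
0.077 [335.6 226.7]
0.197 [340.3 193.3]
side 0.66 [229.9, 361.3]
side 0.56 [331.0, 229.2]
0.03 [335.8 234.4]
0.047 [336.2 228.8]
0.065 [336.7 222.8]
0.077 [337.  218.8]
0.197 [340.4 175.1]
```

View pics/fin.png

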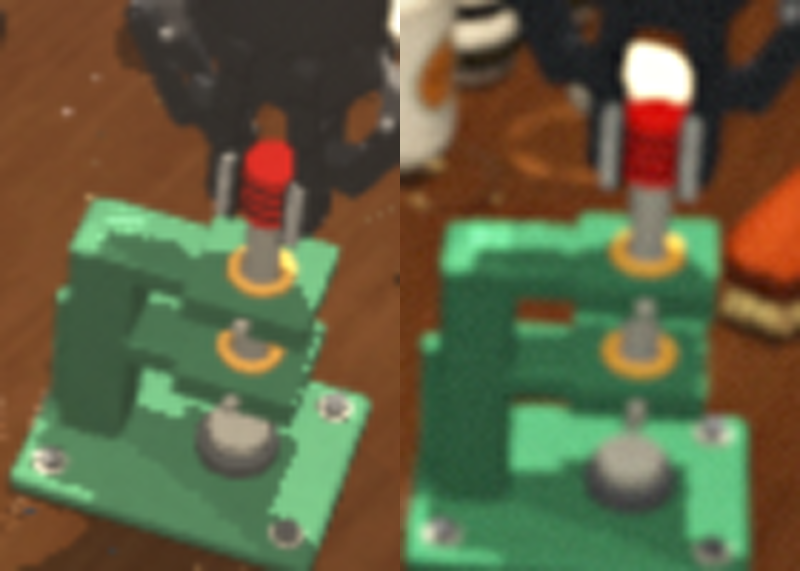

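The rod passes through both bushings and the detector puts the tip at about z = 50 mm. The remaining force is only the rod's weight plus a small side load. One slip check on the knob's top height, then I hand in.

```bash
python3 - <<'E'
from h import *
st=arm.state()
top=[]
for c in ('wrist','scene','side'):
    s=arm.snapshot(c);hsv=cv2.cvtColor(s['color'],cv2.COLOR_RGB2HSV);P,u,v=cloud(s);H=hsv[v,u].astype(int)
    m=((H[:,0]<5)|(H[:,0]>174))&(H[:,1]>150)&(np.hypot(P[:,0]-.455,P[:,1]+.254)<.025)&(P[:,2]>.15)
    z=P[m,2];print(c,m.sum(),np.percentile(z,[2,50,98]).round(4));top.append(np.percentile(z,98))
st=arm.state();print(st['clock'],np.round(st['tcp_pos'],4),np.round(st['contact_force'],1))
if .195<np.median(top)<.212 and abs(st['tcp_pos'][2]-.168)<.004: print(arm.job_done())
E
```

```text
wrist 3808 [0.1748 0.2005 0.202 ]
scene 111 [0.1749 0.1984 0.2209]
side 139 [0.1729 0.1924 0.2038]
15.6 [ 0.4542 -0.2516  0.1684] [ 0.5 -1.8 -1.5]
the job is handed in; nothing more can be done
None
```

The job is handed in: the red-knobbed plunger is threaded through both bushings and still held in the gripper, with its tip at about 47 mm, inside the 30–65 mm gap above the anvil. That height is calculated from the knob's measured height, since the lower lug hides the tip from the cameras. The arm and gripper touched nothing else.

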